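Clear the keeper's lid and hold it open

ROBOT

A 7-joint arm with a two-finger parallel gripper is mounted at the origin on a cart in front of the work surface, level with it; the furniture and walls round the work are solid. World frame = base frame: x ahead of the robot, y to its left, z up, the work surface at z = 0. Lengths are in mm, angles in rad, forces in N, time in s.
With the tool pointing down it reaches from about 400 to 875 mm from the base axis. Payload 19.3 kg.
Tool frame: the origin (TCP) lies at the very end of the fingers, on their centre line; the grasp point (between the pads) lies 19 mm behind it (grip_point_offset is the z of the grasp point in the tool frame, in mm); z points along the fingers, y is the line along which they close (so a half turn about z gives the same grasp; the last joint's range is limited). The gripper opens to 85 mm and grips with 20 to 120 N. Pads are 22 mm wide; open, the fingers measure 114 mm over their backs; the gripper's body (76 mm by 85 mm) begins 54 mm behind the grasp point. The pads swing forward as they close: fully open they stand 13 mm farther back than shut.
Start: joints at [-1.281, 0.521, -0.036, 1.599, 0.021, 1.021, -0.113], TCP at [220.072, 584.963, 206.891] pointing down, gripper open.
Joint ranges: [-2.91, 2.91], [-0.3, 2.13], [-1.5, 1.42], [0.17, 2.43], [-1.26, 4.41], [0.16, 1.93], [-2.52, 2.52]. Speed limits (rad/s): [1.89, 1.89, 2.39, 2.39, 3.01, 3.01, 3.01].

INTERFACE

Orientations are given as a 3x3 rotation matrix whose columns are the frame's x, y, z axes.
In Python, from workcell import movep, movel, goto_joints, open_gripper, clamp, wait, inverse_kinematics, read_state, camera, PlanningError, finish_job, grip_point_offset gives the robot as it stands. Calls block until the motion is done:
- movep(position, orientation): joint-space move of the TCP to a pose.
- movel(position, frame=None, max_speed=150, guard=None): straight line of the TCP; frame=None keeps the orientation; max_speed is the mean speed in mm/s. With guard (N) it stops when the force on the tool has changed by that much, and returns True; else False.
- goto_joints(angles): joint-space move.
- open_gripper() and clamp(): open the fingers fully, or close them until they stop; the grip force is fixed at half the most.
- wait(seconds).
- inverse_kinematics(position, orientation): joint angles nearest the present ones, or None.
- read_state(): the state.
- camera(name): name is "scene" or "top" or "wrist"; returns a dict with "image" (480x640x3 uint8, blue, green, red), "range_z" (480x640 float32, mm along the optical axis (not along the pixel's ray), 0 where there is no reading), "fx", "fy", "cx", "cy" (pixels), "cam_to_world" (4x4, takes a point from camera to world coordinates). Camera axes: x right, y up, looking along -z (the intrinsics and any distortion apply to the point x, -y, -z); pixel columns grow to the right and rows downward; lengths in mm; the calibration is good to about 2 mm. A picture is of the moment at which its call begins.
A pose or a line that the arm cannot do raises PlanningError and nothing moves.
- finish_job(): hands the job in; it is judged then, once.
The state is a dict: "time": time; "qpos": joint angles; "qvel": joint speeds; "joint_efforts": joint torques, N m; "eef_pos": TCP position; "tool_rot": TCP orientation; "ft_force": force on the tool from outside, world axes, zero at the start; "torque": the same for the moment, N m; "finger_gap": finger opening in mm; "gripper_force": force on a finger pad.
Only numpy, scipy, OpenCV 4.12 (cv2) and the standard library are available. Lean on these libraries where they do the work, as an engineer would, in place of code of your own. Each camera call takes 0.05 s, during which the arm holds its last target. There are 200 camera calls.

TASK

Put the two old mushrooms that lie on the closed lid of the white onion box into the big mixing bowl. Then lift the lid by its steel bar handle to 60 degrees from closed and keep holding it there by the handle, so that I can fill the box with both hands: finish while still holding the lid, for it falls shut if let go. Do not raise the lid before both mushrooms are in the bowl, and leave the bowl and everything else where it stands.

Things in the scene. Friction and masses are not known exactly. Their poses are not given: they have to be found in the camera images.
- keeper: white storage box that cannot shift, 170 (x) x 220 (y) x 105 mm tall, walls 6 mm, holding an onion and a garlic bulb. Origin: centre of its underside, on the worktop. Its own -x axis points to its front, where the handle is; z up. A light wooden lid 174 x 226 x 10 mm closes it; the closed lid's flat top is 115 mm above the worktop.
- lid (a joint): angle of the lid in rad about the hinge along the box's far (+x) top edge: 0 = closed and level, grows as the front edge rises; 1.047 = 60 degrees. A stop ends it at 1.4. No spring or catch, very little friction: with its handle it weighs about 0.5 kg (0.35 to 0.65), so it falls shut from any angle unless held.
- lid_hinge (a point): midpoint of the lid's hinge axis, fixed to the box at its far top edge, 105 mm above the worktop; its y axis is the hinge axis, and its axes are those of the box.
- lid_handle: round steel bar on the lid's front; it can roll freely about its own axis (1.6 rad either way). Origin: middle of the bar, which is 12 mm thick, 104 mm long along its y (parallel to the hinge) and stands 45 mm out from the lid's front edge (39 mm clear gap) on a thin stay at each end. Closed, its middle is 219 mm in front of the hinge axis and 5 mm above it.
- mushroom_white: small white mushroom, 38 mm across the cap, 35 mm tall, about 15 g, standing on its stem on the lid. Origin: centre of its underside; z up through the cap. The cap is widest about 20 mm above the origin.
- mushroom_brown: small brown mushroom, 40 mm across the cap, 36 mm tall, about 15 g, standing on its stem on the lid. Origin: centre of its underside; z up through the cap. The cap is widest about 20 mm above the origin.
- scrap_bowl: big plain white mixing bowl, hollow, 209 mm across the rim, 126 mm tall, loose, about 0.6 kg, left of the box. Origin: centre of its underside; z up.
- pepper_mill: brown wooden pepper mill, 58 mm across, 170 mm tall; stands by, to be left alone. Origin: centre of its underside.
- salt_shaker: glass salt shaker with a grey top, 44 mm across, 90 mm tall; stands by, to be left alone. Origin: centre of its underside.
- bell_pepper: green bell pepper, 81x88x108 mm; stands by, to be left alone. Origin: centre of its underside.
- tomato: red tomato, 66 mm across, 74 mm tall; stands by, to be left alone. Origin: centre of its underside.
- lemon: yellow lemon, 70x57x56 mm; stands by, to be left alone. Origin: centre of its underside.
- ramekin: small white ramekin, 74 mm across, 38 mm tall, beyond the mixing bowl; stands by, to be left alone. Origin: centre of its underside.
Not all that is in view belongs to the job. Several things have the shape of the mushroom_white; the one meant has the colours described above.

How it is judged:
By the outcome, as a careful person would: the job done as asked, in the order asked, and still so for the second after the job is handed in, while the arm keeps its last pose, push and grip.
It also fails if it takes over 67 s, if anything falls off the work surface, if the arm or the gripper's body presses on something with over 40 N, if the wrist force passes 120 N, or if a joint passes its speed limit or range.

## Working session

There is one attempt and no reset: what is moved stays moved. The work goes in short steps, each a Python script; the robot and the scene stay as the last script left them, time stands still between calls to the robot, and variables do not carry over. Pictures are saved under pics/ and viewed, at most 10 in all, crops included, and the job is handed in when it is done.

```bash
mkdir -p pics; ls; python3 - <<'E'
from workcell import *
import cv2,numpy as np,pickle
d={n:camera(n) for n in("scene","top")}
pickle.dump(d,open("c.pkl","wb"))
for n in d:
    cv2.imwrite(f"pics/{n}0.png",d[n]["image"]);print(n,np.round(d[n]["cam_to_world"],3).tolist(),d[n]["fx"],d[n]["cx"],d[n]["cy"],[k for k in d[n]])
s=read_state();print(s["time"],s["tool_rot"],s["finger_gap"],s["ft_force"],grip_point_offset)
E
```

```text
pics
scene [[0.606, 0.562, -0.563, -383.563], [-0.795, 0.428, -0.429, -894.723], [-0.0, 0.708, 0.707, 1327.899], [0.0, 0.0, 0.0, 1.0]] 579.7179652158313 323.2943535759522 235.87297749668974 ['image', 'range_z', 'fx', 'fy', 'cx', 'cy', 'cam_to_world']
top [[0.003, 0.953, -0.302, 245.566], [-1.0, 0.0, -0.008, -169.25], [-0.007, 0.302, 0.953, 1108.915], [0.0, 0.0, 0.0, 1.0]] 445.9290162279697 321.67704809271237 246.44384061998858 ['image', 'range_z', 'fx', 'fy', 'cx', 'cy', 'cam_to_world']
0.1 [[-9.35969204e-01  3.52081774e-01 -2.69328501e-04]
 [ 3.52081868e-01  9.35968724e-01 -9.51729039e-04]
 [-8.30033952e-05 -9.85614753e-04 -9.99999511e-01]] 85.23325301715435 [-0.43479418 -0.10419581 -0.27864912] -18.700000000000003
```

View pics/scene0.png

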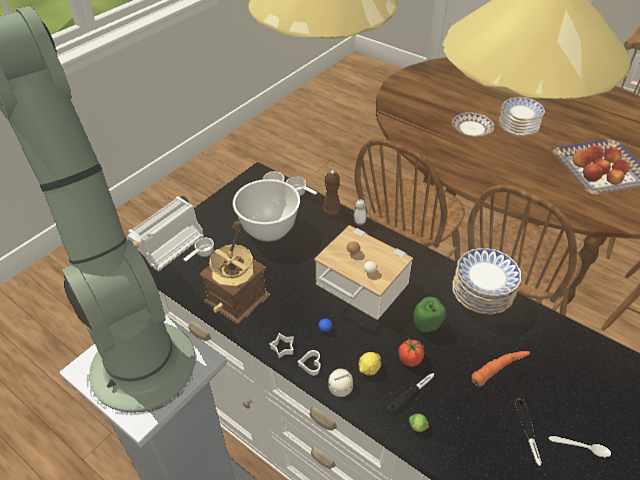

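View pics/top0.png

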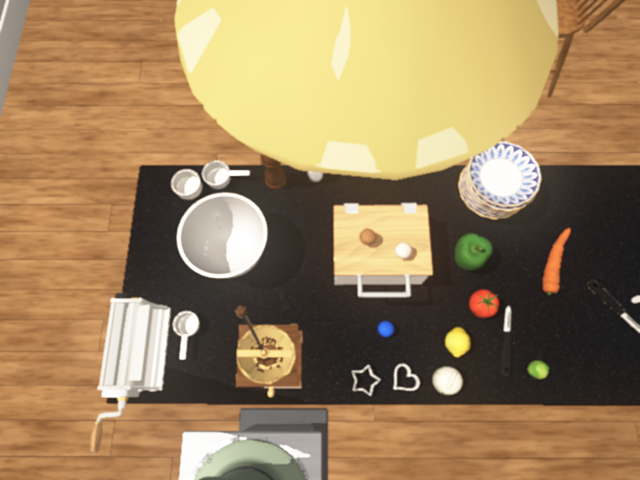

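The things that could be mistaken for mushrooms, in top pixels: the brown ball on the lid (368,237), the white ball on the lid (403,250), and the white egg timer on the counter (447,380). I pick the two on the lid. The handle is at (385,292) and the bowl at (222,236). Next I measure these and take a close crop.

```bash
cat > h.py <<'E'
import numpy as np,cv2,pickle
def cloud(c):
    z=c["range_z"].astype(float);v,u=np.mgrid[:480,:640]
    P=np.stack([(u-c["cx"])/c["fx"]*z,-(v-c["cy"])/c["fy"]*z,-z,np.ones_like(z)],-1)@c["cam_to_world"].T
    P=P[...,:3];P[z==0]=np.nan;return P
def proj(c,p):
    q=np.linalg.inv(c["cam_to_world"])@np.r_[p,1];return c["cx"]+c["fx"]*q[0]/-q[2],c["cy"]-c["fy"]*q[1]/-q[2]
E
python3 - <<'E'
from h import *
d=pickle.load(open("c.pkl","rb"));np.set_printoptions(precision=1,suppress=True)
for n in d:
    c=d[n];P=cloud(c)
    for nm,(u,v) in dict(top=dict(brown=(368,236),white=(403,250),lid=(350,262),bowl=(222,180+92),bowlin=(222,236),table=(310,320),mill=(275,180),grinder=(265,352),arm=(240,470)),scene=dict(brown=(353,247),white=(370,268),lid=(350,275),barmid=(340,285),mill=(332,175),salt=(360,212))).__getitem__(n).items(): print(n,nm,P[v,u])
    print("tcp px",proj(c,[220,585,207]))
    # lid-level points
    x,y,z=np.moveaxis(P,-1,0)
    m=(abs(z-115)<5)&(x>350)&(x<850)&(y<50)&(y>-420)
    hsv=cv2.cvtColor(c["image"],cv2.COLOR_BGR2HSV);m&=(hsv[...,1]>60)
    k,l,st,ce=cv2.connectedComponentsWithStats(m.astype(np.uint8));i=1+st[1:,4].argmax()
    Q=P[l==i];print("lid",len(Q),Q[:,2].mean(),cv2.minAreaRect(Q[:,:2].astype(np.float32)))
    lo=Q.min(0)-60;hi=Q.max(0)+30
    for nm,lo2,hi2 in(("mush",118,175),):
        mm=(z>lo2+2)&(z<hi2)&(x>Q[:,0].min())&(x<Q[:,0].max())&(y>Q[:,1].min())&(y<Q[:,1].max())
        k,l,st,ce=cv2.connectedComponentsWithStats(mm.astype(np.uint8))
        for j in range(1,k):
            R=P[l==j]
            if len(R)>20: print(nm,len(R),R.min(0),R.max(0),np.median(R,0),ce[j],c["image"][l==j].mean(0))
    mm=(z>90)&(z<125)&(x>Q[:,0].min()-65)&(x<Q[:,0].min()-15)&(y>Q[:,1].min())&(y<Q[:,1].max())
    R=P[mm];print("handle",len(R),R.min(0) if len(R) else 0,R.max(0) if len(R) else 0,R.mean(0), cv2.minAreaRect(R[:,:2].astype(np.float32)))
    mm=(z>119)&(z<135)&(y>50)&(y<400)&(x>400)&(x<850);R=P[mm];print("bowl rim",len(R),cv2.minEnclosingCircle(R[:,:2].astype(np.float32)))
    mm=(z>15)&(z<600)&(x>150)&(x<1000)&(y>-500)&(y<600)
c=d["top"];cv2.imwrite("pics/crop.png",cv2.resize(c["image"][190:310,310:450],None,fx=5,fy=5,interpolation=cv2.INTER_CUBIC)[:600])
E
```

```text
scene brown [ 571.2 -272.3  148.4]
scene white [ 532.7 -356.1  150.4]
scene lid [ 507.  -309.1  112.4]
scene barmid [ 502.9 -279.2   51.9]
scene mill [779.7 -42.7 161.9]
scene salt [ 793.1 -147.7   50.8]
tcp px (np.float64(57.21195071094991), np.float64(176.83800979949507))
lid 2926 115.69100776771675 ((580.8603515625, -302.8143615722656), (179.1627655029297, 228.86012268066406), 0.12215205281972885)
mush 141 [ 555.2 -289.4  120.1] [ 620.4 -234.2  156. ] [ 573.3 -270.6  146.8] [353.1 246.7] [ 88.4 123.2 156.8]
mush 141 [ 527.9 -366.3  120.4] [ 588.1 -318.6  155.3] [ 543.  -350.2  144.5] [370.2 266.4] [172.6 198.  210.2]
handle 218 [ 440.5 -363.7  103.7] [ 475.5 -247.1  124.7] [ 452.  -306.9  114.5] ((457.99853515625, -305.4138488769531), (34.958133697509766, 116.53307342529297), 0.023919910192489624)
bowl rim 420 ((548.7507934570312, 184.41819763183594), 193.52488708496094)
top brown [ 574.3 -266.9  148.8]
top white [ 541.1 -344.7  148.6]
top lid [ 521.8 -226.8  117.2]
top bowl [524.2  91.9  13.3]
top bowlin [624.  101.    3.7]
top table [ 405.1 -132.     0.6]
top mill [763.8 -38.1  48.2]
top grinder [312.9 -49.5 197.7]
top arm [81.7  7.4 86.1]
tcp px (np.float64(-67.1083573398177), np.float64(400.4702467013739))
lid 5889 113.75868272178816 ((579.5192260742188, -301.98883056640625), (174.95445251464844, 225.36753845214844), 0.4230464696884155)
mush 226 [ 558.3 -286.1  134.2] [ 594.1 -247.   154. ] [ 573.8 -265.   146.2] [367.3 236.6] [ 93.3 144.8 199.7]
mush 215 [ 526.  -364.7  131.8] [ 563.8 -328.1  152.3] [ 541.5 -344.7  144.4] [402.8 250.2] [215.4 234.9 244.7]
handle 339 [ 442.5 -362.5  107.2] [ 476.1 -243.9  119.1] [ 451.8 -302.6  113.3] ((459.1878356933594, -303.24908447265625), (118.61315155029297, 33.63632583618164), 89.8784408569336)
bowl rim 859 ((545.189697265625, 180.02784729003906), 194.31517028808594)
```

View pics/crop.png

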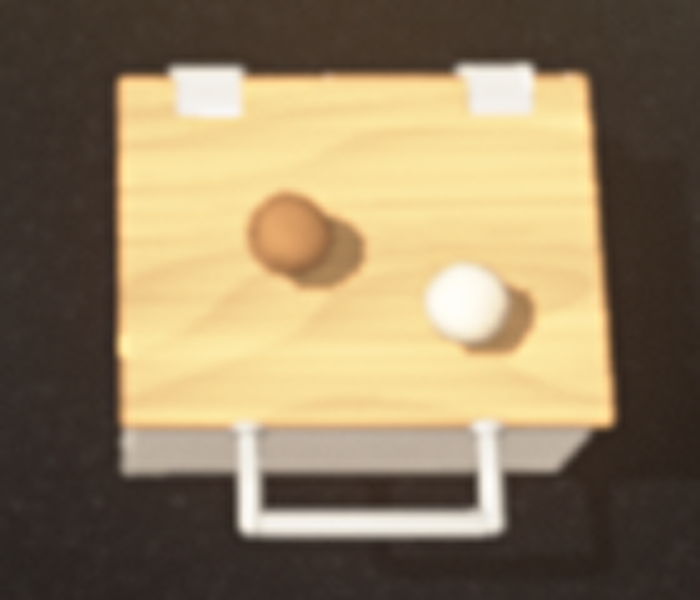

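The crop confirms it: brown mushroom on the lid at crop (287,232), white at (467,302), and the handle bar below at (370,522). The measured lid is 175x225 at z=114 with yaw ≈0, which fits the description. Next: bowl fit, lamp position and IK feasibility.

```bash
cat >> h.py <<'E'
def down(psi): # tool y (closing) at angle psi
    y=np.array([np.cos(psi),np.sin(psi),0]);z=np.array([0,0,-1.]);return np.stack([np.cross(y,z),y,z],1)
def front(a,s=1,b=0): # pointing +x, a below horizontal
    z=np.array([np.cos(a),0,-np.sin(a)]);y=s*np.array([np.sin(a),0,np.cos(a)])
    return np.stack([np.cross(y,z),y,z],1)
def barpos(th,hx=667.,y=-302.5): # bar middle
    return np.array([hx-219*np.cos(th)+5*np.sin(th),y,105+219*np.sin(th)+5*np.cos(th)])
E
python3 - <<'E'
from h import *
from workcell import *
np.set_printoptions(precision=2,suppress=True)
from scipy.optimize import least_squares
d=pickle.load(open("c.pkl","rb"))
for n in d:
    P=cloud(d[n]);x,y,z=np.moveaxis(P,-1,0)
    R=P[(z>112)&(z<132)&(y>-30)&(y<300)&(x>480)&(x<800)]
    r=least_squares(lambda p:np.hypot(R[:,0]-p[0],R[:,1]-p[1])-p[2],[624,101,104],loss="soft_l1");print("bowl",r.x,len(R))
    L=P[(z>350)&(x>150)];print("lamp",L.min(0) if len(L) else 0,L.max(0) if len(L) else 0)
def t(nm,p,R):
    q=inverse_kinematics(p,R);print(nm,None if q is None else np.array(q))
for psi in (0,np.pi/2,-np.pi/2,np.pi,-.5,-1.2): t(("down",psi),[575,-266,200],down(psi))
for s in(1,-1):
  for a in (10,20,30,45,60):
    R=front(np.radians(a),s)
    for th in(0,.5,1.047): t((s,a,th),barpos(th)+19*R[:,2],R)
    t((s,a,"pre"),barpos(0)-90*R[:,2],R)
E
```

```text
bowl [589.98  71.39  99.44] 629
lamp [ 150.1  -776.89  764.52] [621.06 257.34 974.  ]
bowl [587.28  72.16 100.15] 1025
lamp [ 378.36 -344.91  835.41] [524.18 -55.64 912.3 ]
('down', 0) [-0.23  0.75  0.97  1.62 -0.67  1.14  0.91]
('down', 1.5707963267948966) [ 0.02  0.59  0.5   1.6  -0.32  1.03  2.18]
('down', -1.5707963267948966) [-0.3   0.88  1.19  1.62 -0.85  1.25 -0.52]
('down', 3.141592653589793) [-0.31  0.9   1.22  1.62 -0.88  1.27 -2.06]
('down', -0.5) [-0.25  0.78  1.02  1.62 -0.71  1.16  0.44]
('down', -1.2) [-0.29  0.84  1.13  1.62 -0.8   1.21 -0.19]
(1, 10, 0) [ 2.08  1.74 -1.29  2.37  3.12  0.34 -1.28]
(1, 10, 0.5) None
(1, 10, 1.047) [ 1.69  0.98 -1.29  2.31  3.51  0.57 -2.42]
(1, 10, 'pre') None
(1, 20, 0) None
(1, 20, 0.5) None
(1, 20, 1.047) [ 1.67  0.79 -1.28  2.26  3.4   0.39 -2.51]
(1, 20, 'pre') None
(1, 30, 0) None
(1, 30, 0.5) [ 1.79  0.85 -1.28  2.36  3.16  0.3  -2.17]
(1, 30, 1.047) [ 1.64  0.65 -1.27  2.19  3.24  0.17 -2.5 ]
(1, 30, 'pre') None
(1, 45, 0) [ 1.61  0.84 -1.06  2.35  2.76  0.27 -1.81]
(1, 45, 0.5) [ 1.75  0.72 -1.35  2.25  1.57  0.21 -0.78]
(1, 4
[... 539 characters left out ...]
 20, 1.047) [ 1.67  0.79 -1.28  2.26  3.4   0.39  0.63]
(-1, 20, 'pre') None
(-1, 30, 0) [ 1.32  0.81 -0.5   2.43  3.9   0.8   0.32]
(-1, 30, 0.5) [ 1.79  0.85 -1.28  2.36  3.16  0.3   0.97]
(-1, 30, 1.047) [ 1.64  0.65 -1.27  2.19  3.24  0.17  0.65]
(-1, 30, 'pre') None
(-1, 45, 0) [ 0.84  0.59 -0.05  2.38  4.07  0.65 -0.17]
(-1, 45, 0.5) [ 1.75  0.72 -1.35  2.25  1.57  0.21  2.37]
(-1, 45, 1.047) [ 0.82  0.28 -0.24  2.07 -1.26  0.37 -1.42]
(-1, 45, 'pre') None
(-1, 60, 0) [ 1.49  0.72 -1.07  2.22  1.4   0.3   2.5 ]
(-1, 60, 0.5) [ 0.17  0.36  0.59  2.16 -1.18  0.56 -1.46]
(-1, 60, 1.047) [-0.3   0.59  1.24  1.93 -1.23  0.98 -1.62]
(-1, 60, 'pre') [ 0.28  0.29  0.59  2.29 -1.22  0.57 -1.26]
```

```bash
cat >> h.py <<'E'
from workcell import *
def pick(x,y,psi=-0.37):
    R=down(psi)
    movep([x,y,215],R);movel([x,y,115],max_speed=120,guard=12)
    clamp();s=read_state();print("gap",s["finger_gap"],s["gripper_force"],s["eef_pos"],s["time"])
    movel([x,y,225],max_speed=200);s=read_state();print("gap",s["finger_gap"],s["gripper_force"],s["time"])
def drop(x=588,y=72,psi=-0.37):
    movep([x,y,225],down(psi));movel([x,y,95],max_speed=150,guard=10);open_gripper();movel([x,y,225],max_speed=250);print(read_state()["time"])
E
python3 - <<'E'
from h import *
pick(544.5,-346.3)
c=camera("top");s=camera("scene");cv2.imwrite("pics/p1.png",np.hstack([c["image"][150:400,130:530],s["image"][100:350,150:550]]))
E
```

```text
gap 30.04525331432233 54.399317741626874 [ 544.67611363 -346.73903729  115.88976448] 5.1167
gap 0.028191195612729158 0.0 5.8167
```

View pics/p1.png

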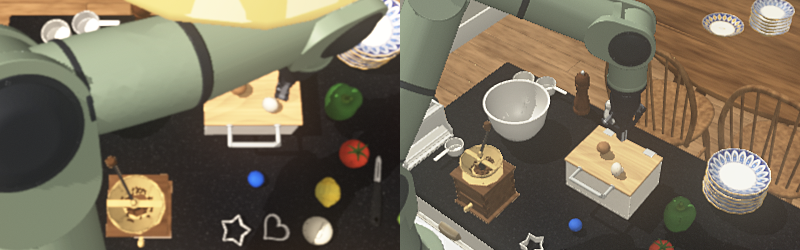

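The white mushroom slipped out because the grip was too high on the cap. It is still on the lid, at about top pixel (401,254). I'll measure it again and grip about 8 mm lower.

```bash
cat >> h.py <<'E'
def mush(n):
    c=camera(n);P=cloud(c);x,y,z=np.moveaxis(P,-1,0)
    mm=(z>(128 if n=="top" else 132))&(z<170)&(x>495)&(x<665)&(y>-412)&(y<-193)
    k,l,st,ce=cv2.connectedComponentsWithStats(mm.astype(np.uint8))
    for j in range(1,k):
        R=P[l==j]
        if len(R)>20: print(n,len(R),R.min(0).round(1),R.max(0).round(1),((R.min(0)+R.max(0))/2).round(1),c["image"][l==j].mean(0).round())
E
python3 - <<'E'
from h import *
open_gripper()
mush("top");mush("scene")
E
```

```text
top 98 [ 557.4 -286.3  133.9] [ 578.  -251.4  152.5] [ 567.7 -268.9  143.2] [ 89. 135. 184.]
top 119 [ 519.9 -351.1  128.4] [ 551.3 -322.2  150.3] [ 535.6 -336.6  139.3] [216. 235. 244.]
scene 126 [ 557.8 -288.7  135.9] [ 595.5 -249.7  157. ] [ 576.7 -269.2  146.5] [ 90. 126. 162.]
scene 104 [ 519.9 -357.6  132.2] [ 552.7 -323.9  154.1] [ 536.3 -340.7  143.2] [188. 211. 221.]
```

```bash
sed -i 's/movel(\[x,y,115\]/movel([x,y,107]/' h.py; python3 - <<'E'
from h import *
pick(538.5,-340)
mush("scene")
E
```

```text
gap 27.634624662134243 54.61907492252067 [ 538.56111104 -340.2617785   107.64222857] 8.6917
gap 27.00559872707311 53.650398761965334 9.4333
scene 127 [ 558.8 -287.7  136.5] [ 596.  -249.8  158.1] [ 577.4 -268.7  147.3] [ 92. 128. 164.]
```

```bash
python3 - <<'E'
from h import *
drop()
print(read_state()["finger_gap"])
pick(576.3,-267.3)
c=camera("top");s=camera("scene");cv2.imwrite("pics/p2.png",np.hstack([c["image"][150:400,130:530],s["image"][100:350,150:550]]))
mush("scene")
E
```

```text
13.3
85.39914411690611
gap 35.31309797186289 59.03714732688968 [ 576.65340713 -267.4829216   107.71838325] 16.1667
gap 35.38774389768774 59.83574687692453 16.9083
```

View pics/p2.png

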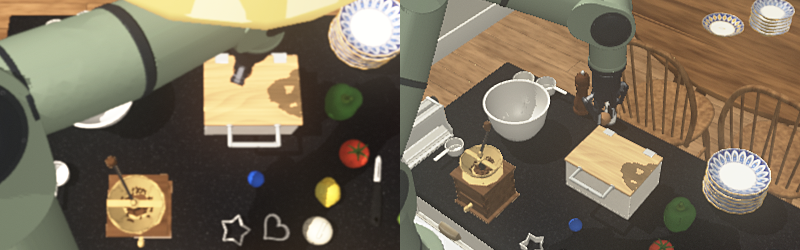

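The lid is clear and the brown mushroom is held (gap 35). I'll drop it, check the bowl, and plan the handle approach.

```bash
python3 - <<'E'
from h import *
np.set_printoptions(precision=2,suppress=True)
drop()
R=front(np.pi/3);R2=front(np.pi/3,-1)
for s,Q in((1,R),(-1,R2)):
    q=inverse_kinematics(barpos(0)-90*Q[:,2],Q);print(s,q)
    q=inverse_kinematics([400,-250,280],Q);print(s,q)
print(read_state()["qpos"])
movep([400,-250,280],R);print(read_state()["qpos"],read_state()["time"])
for th in(0,.5,1.047): print(th,inverse_kinematics(barpos(th)+18.7*R[:,2],R))
c=camera("top");s=camera("scene");cv2.imwrite("pics/p3.png",np.hstack([c["image"][150:400,130:530],s["image"][100:350,150:550]]))
E
```

```text
20.575
1 [ 0.8   0.24 -0.04  2.27 -1.    0.41  1.66]
1 [-0.45 -0.08  1.09  2.28 -0.49  0.53  1.03]
-1 [ 0.22  0.3   0.67  2.3  -1.25  0.6  -1.24]
-1 [-0.49 -0.09  1.13  2.28 -0.46  0.52 -2.14]
[-0.89  0.71  1.1   1.7  -0.68  1.16  0.03]
[-0.45 -0.08  1.09  2.28 -0.49  0.53  1.03] 22.0167
0 [ 1.49  0.72 -1.07  2.23  1.4   0.3  -0.64]
0.5 [ 0.17  0.36  0.59  2.16 -1.18  0.56  1.68]
1.047 [-0.18  0.44  0.97  1.93 -1.05  0.79  1.38]
```

View pics/p3.png

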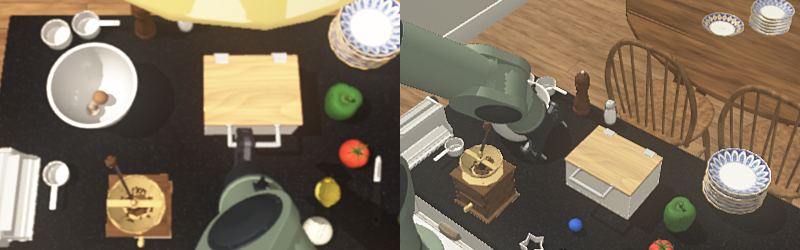

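Both mushrooms are in the bowl, at crop pixels (95,105) and (100,97). Next I look for a tool tilt and yaw (a, b) that gives one continuous joint configuration over the whole lift.

```bash
cat >> h.py <<'E'
from scipy.spatial.transform import Rotation as Ro
def fr(a,b,s=1): # degrees; b yaws the tool about its closing axis, toward -y for positive
    R=front(np.radians(a),s);y=np.array([np.sin(np.radians(a)),0,np.cos(np.radians(a))])
    return Ro.from_rotvec(-y*np.radians(b)).as_matrix()@R
E
python3 - <<'E'
from h import *
np.set_printoptions(precision=2,suppress=True,linewidth=200)
for a in(45,52,60):
  for b in(0,15,30,40):
    R=fr(a,b);qs=[inverse_kinematics(p+18.7*R[:,2],R) for p in [barpos(0)-90*R[:,2]]+[barpos(t) for t in(0,.35,.7,1.047)]]
    print(a,b,R[:,2]);[print("   ",None if q is None else np.array(q)) for q in qs]
E
```

```text
45 0 [ 0.71  0.   -0.71]
    [ 1.97  0.81 -1.4   2.39  1.78  0.21 -0.82]
    [ 1.72  0.98 -1.26  2.34  2.24  0.38 -1.23]
    [ 1.71  0.72 -1.24  2.29  2.04  0.16 -1.21]
    [ 1.71  0.64 -1.36  2.18  1.16  0.2  -0.44]
    [ 0.82  0.28 -0.24  2.07 -1.26  0.37  1.72]
45 15 [ 0.68 -0.26 -0.68]
    None
    None
    None
    [ 1.51  0.48 -1.25  2.31  2.11  0.41 -1.59]
    [ 1.43  0.45 -1.26  2.16  1.72  0.4  -1.25]
45 30 [ 0.61 -0.5  -0.61]
    None
    None
    None
    [ 1.27  0.52 -1.27  2.38  2.03  0.91 -1.71]
    [ 1.22  0.49 -1.27  2.21  1.86  0.86 -1.52]
45 40 [ 0.54 -0.64 -0.54]
    None
    None
    None
    [ 1.08  0.63 -1.27  2.39  1.96  1.28 -1.76]
    [ 1.06  0.58 -1.27  2.22  1.86  1.21 -1.6 ]
52 0 [ 0.62  0.   -0.79]
    [ 1.88  0.68 -1.36  2.33  1.19  0.24 -0.35]
    [ 1.66  0.9  -1.26  2.29  1.85  0.39 -0.95]
    [ 1.68  0.7  -1.29  2.23  1.29  0.28 -0.53]
    [ 0.51  0.28  0.17  2.16 -1.25  0.46  1.76]
    [ 0.11  0.31  0.59  2.02 -1.16  0.59  1.54]
52 15 [ 0.59 -0.26 -0.76]
    None
    None
    [ 1.5   0.6  -1.26  2.36  2.    0.54 -1.42]
    [ 1.35  0.36 -1.06  2.24  1
[... 530 characters left out ...]
]
    [-0.09  0.4   0.91  2.09 -1.16  0.71  1.6 ]
    [-0.18  0.44  0.97  1.93 -1.05  0.79  1.38]
60 15 [ 0.48 -0.26 -0.84]
    None
    [ 1.43  0.82 -1.27  2.35  1.91  0.78 -1.26]
    [ 1.32  0.47 -1.06  2.28  1.6   0.44 -1.1 ]
    [-0.37  0.36  1.    2.21 -1.19  0.33  1.51]
    [-0.51  0.47  1.19  2.04 -1.05  0.51  1.28]
60 30 [ 0.43 -0.5  -0.75]
    None
    None
    [ 1.22  0.63 -1.27  2.36  1.79  1.02 -1.42]
    [ 1.09  0.4  -1.07  2.22  1.55  0.78 -1.23]
    [-0.68  0.49  1.17  2.11 -0.46  0.19  0.57]
60 40 [ 0.38 -0.64 -0.66]
    None
    None
    [ 1.05  0.74 -1.27  2.37  1.81  1.37 -1.55]
    [ 1.06  0.59 -1.27  2.24  1.66  1.23 -1.38]
    [-0.81  0.72  1.34  2.14 -0.76  0.17  0.72]
```

```bash
python3 - <<'E'
from h import *
np.set_printoptions(precision=2,suppress=True,linewidth=200)
for a in(52,60,66):
  for b in(0,-10,-20,-30):
    R=fr(a,b);qs=[inverse_kinematics(p+18.7*R[:,2],R) for p in [barpos(0)-90*R[:,2]]+[barpos(t) for t in(0,.35,.7,1.047)]]
    print(a,b,R[:,2]);[print("   ",None if q is None else np.array(q)) for q in qs]
E
```

```text
52 0 [ 0.62  0.   -0.79]
    [ 1.88  0.68 -1.36  2.33  1.19  0.24 -0.35]
    [ 1.66  0.9  -1.26  2.29  1.85  0.39 -0.95]
    [ 1.68  0.7  -1.29  2.23  1.29  0.28 -0.53]
    [ 0.51  0.28  0.17  2.16 -1.25  0.46  1.76]
    [ 0.11  0.31  0.59  2.02 -1.16  0.59  1.54]
52 -10 [ 0.61  0.17 -0.78]
    [ 0.99  0.41 -0.04  2.22 -1.23  0.67  2.09]
    [ 1.33  0.64 -0.63  2.19 -1.22  0.26  2.09]
    [ 1.    0.44 -0.24  2.15 -1.19  0.53  1.91]
    [ 0.45  0.37  0.38  2.06 -1.21  0.78  1.78]
    [ 0.22  0.39  0.59  1.93 -1.17  0.87  1.6 ]
52 -20 [ 0.58  0.34 -0.74]
    [ 0.59  0.61  0.59  2.08 -1.26  1.16  2.16]
    [ 0.93  0.64 -0.04  2.09 -1.25  0.75  2.12]
    [ 0.59  0.55  0.38  2.06 -1.26  0.99  2.01]
    [ 0.39  0.51  0.59  1.96 -1.22  1.11  1.83]
    [ 0.32  0.49  0.59  1.82 -1.18  1.12  1.64]
52 -30 [ 0.53  0.5  -0.68]
    [ 0.65  0.74  0.59  1.91 -1.17  1.38  2.12]
    [ 0.67  0.78  0.38  1.97 -1.26  1.17  2.14]
    [ 0.51  0.7   0.59  1.94 -1.25  1.32  2.03]
    [ 0.46  0.62  0.59  1.84 -1.19  1.34  1.83]
    [ 0.4   0.6   0.59  1.71 -1.19  1.36  1.66]
60 0 [ 0.5   0.   -0.87]
    [ 0.4
[... 1397 characters left out ...]
.11 -1.19  0.67  1.82]
    [ 0.02  0.65  1.    2.06 -1.24  1.05  1.79]
    [-0.01  0.53  0.95  1.93 -1.06  1.04  1.52]
    [-0.02  0.52  0.91  1.76 -0.97  1.09  1.32]
66 -20 [ 0.38  0.34 -0.86]
    [ 0.34  0.64  0.8   1.95 -1.08  1.2   1.81]
    [ 0.39  0.71  0.59  2.   -1.19  1.01  1.87]
    [ 0.2   0.67  0.86  1.95 -1.16  1.2   1.76]
    [ 0.02  0.77  1.17  1.83 -1.22  1.46  1.68]
    [ 0.02  0.71  1.07  1.67 -1.16  1.44  1.47]
66 -30 [ 0.35  0.5  -0.79]
    [ 0.43  0.78  0.8   1.81 -1.08  1.45  1.84]
    [ 0.46  0.8   0.59  1.88 -1.13  1.23  1.85]
    [ 0.32  0.76  0.8   1.84 -1.13  1.4   1.77]
    [ 0.22  0.74  0.92  1.72 -1.13  1.53  1.63]
    [ 0.12  0.83  1.1   1.57 -1.25  1.7   1.53]
```

```bash
python3 - <<'E'
from h import *
np.set_printoptions(precision=2,suppress=True,linewidth=200)
R=fr(58,-20);g=barpos(0)+18.7*R[:,2]
movep(g-110*R[:,2],R)
print(read_state()["qpos"],read_state()["ft_force"],read_state()["time"])
print("guard",movel(g,max_speed=80,guard=8))
s=read_state();print(s["eef_pos"],g,s["ft_force"],s["qpos"],s["time"])
c=camera("top");w=camera("wrist");cv2.imwrite("pics/p4.png",np.hstack([c["image"][150:400,230:530],cv2.resize(w["image"],(333,250))]))
E
```

```text
[ 0.42  0.62  0.8   2.02 -1.18  1.25  2.02] [0.09 0.71 0.06] 23.425
guard False
[ 457.26 -296.19   95.17] [ 457.31 -296.1    95.1 ] [ 0.24  0.61 -0.28] [ 0.62  0.66  0.32  2.06 -1.26  0.9   2.03] 24.95
```

View pics/p4.png

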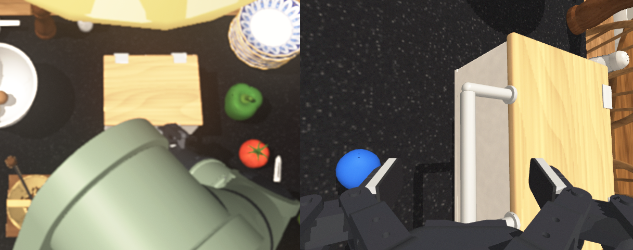

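In the wrist view the fingers, at (385,175) and (548,175), straddle the bar at (467,190) with no contact force. I'll clamp and start the lift.

```bash
cat >> h.py <<'E'
def lift(ths,off,R,v=70):
    for th in ths:
        movel(barpos(th)+off,R,max_speed=v)
        s=read_state();print(round(th,2),s["eef_pos"].round(1) if hasattr(s["eef_pos"],"round") else s["eef_pos"],np.round(s["ft_force"],1),round(s["finger_gap"],1),round(s["time"],2))
        if np.linalg.norm(s["ft_force"])>40: print("STOP");break
E
python3 - <<'E'
from h import *
np.set_printoptions(precision=2,suppress=True,linewidth=200)
R=fr(58,-20)
clamp();s=read_state();print(s["finger_gap"],s["gripper_force"],s["ft_force"],s["eef_pos"],s["time"])
if 10<s["finger_gap"]<15: lift([.06,.12],np.array(s["eef_pos"])-barpos(0),R,40)
print(read_state()["qpos"])
E
```

```text
0.24300748144305578 8.1308164447546 [-6.59 -0.06 14.58] [ 457.28 -296.23   95.85] 25.8167
[ 0.62  0.65  0.32  2.06 -1.26  0.9   2.03]
```

```bash
python3 - <<'E'
from h import *
w=camera("wrist");c=camera("scene");cv2.imwrite("pics/p5.png",np.hstack([w["image"][100:],cv2.resize(c["image"][200:350,280:440],(160,150)).repeat(1,0) if 0 else np.vstack([c["image"][220:340,290:450],np.zeros((260,160,3),np.uint8)])]))
P=cloud(w);np.set_printoptions(precision=1,suppress=True)
x,y,z=np.moveaxis(P,-1,0)
m=(z>100)&(z<122)&(x>430)&(x<465)&(y>-360)&(y<-245);print(P[m].mean(0),m.sum(),np.percentile(P[m],[2,98],axis=0))
E
```

```text
[ 447.9 -275.8  113.5] 4691 [[ 436.4 -345.8  107.2]
 [ 462.6 -246.   119.2]]
```

View pics/p5.png

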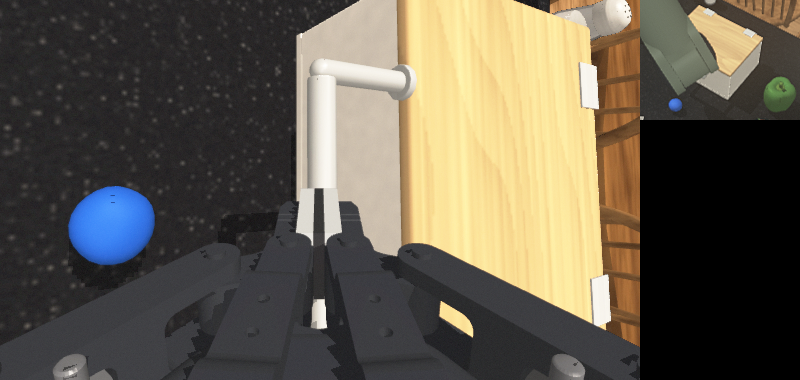

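```bash
python3 - <<'E'
from h import *
np.set_printoptions(precision=1,suppress=True)
w=camera("wrist");P=cloud(w);s=read_state();R=np.array(s["tool_rot"]);t=np.array(s["eef_pos"])
for u,v in((320,220),(321,270),(320,285),(305,292),(334,292),(308,310),(330,310),(303,325),(335,325),(319,330),(319,412),(319,420),(290,350),(350,350)):
    print((u,v),P[v,u],"tool",R.T@(P[v,u]-t))
print("bar in tool",R.T@(barpos(0)-t),s["joint_efforts"])
E
```

```text
(320, 220) [ 445.9 -269.   114.4] tool [ 33.    0.1 -11.1]
(321, 270) [ 446.2 -288.4  114.6] tool [ 14.8   0.5 -17.8]
(320, 285) [ 445.4 -294.2  115.1] tool [  9.6   0.1 -20.5]
(305, 292) [ 434.7 -296.2  122.1] tool [ 11.7  -5.2 -32.2]
(334, 292) [ 444.4 -296.3  126.1] tool [ 11.    5.1 -30.6]
(308, 310) [ 428.6 -301.3  134.5] tool [ 11.6  -3.8 -46.8]
(330, 310) [ 434.7 -301.3  138. ] tool [ 11.5   3.2 -46.6]
(303, 325) [ 422.3 -304.7  142.2] tool [ 11.8  -5.  -57.3]
(335, 325) [ 430.5 -304.8  147. ] tool [ 11.7   4.4 -57. ]
(319, 330) [ 425.  -305.8  146.8] tool [ 11.6  -0.3 -59.9]
(319, 412) [ 446.4 -342.3  112.9] tool [-36.4  -0.2 -34.8]
(319, 420) [ 445.8 -344.8  113.8] tool [-38.4  -0.2 -36.6]
(290, 350) [ 412.  -309.1  153.5] tool [ 12.8  -7.8 -72.9]
(350, 350) [ 425.3 -309.2  161.4] tool [ 12.6   7.7 -72.6]
bar in tool [ -0.1  -0.4 -18.1] [ -1.9 -77.4   7.1 -19.1  -1.8   0.9  -0. ]
```

The fingers in fact end about 28 mm short of the nominal TCP, so they closed above the bar. I'll reopen, advance 28 mm further under guard, and clamp again.

```bash
python3 - <<'E'
from h import *
np.set_printoptions(precision=2,suppress=True,linewidth=200)
R=fr(58,-20)
open_gripper();b0=np.array(read_state()["ft_force"]);print(b0)
for adv in (28,):
    g=barpos(0)+(18.7+adv)*R[:,2]
    try: print("guard",movel(g,R,max_speed=50,guard=8))
    except PlanningError as e: print(e,inverse_kinematics(g,R))
s=read_state();print(s["eef_pos"],g,s["ft_force"],s["qpos"],s["time"])
if np.linalg.norm(g-s["eef_pos"])<3:
    clamp();s=read_state();print(s["finger_gap"],s["gripper_force"],s["ft_force"],s["eef_pos"],s["time"])
w=camera("wrist");cv2.imwrite("pics/p6.png",w["image"])
E
```

```text
[-0.13 -0.49 -0.34]
guard False
[ 471.14 -286.79   72.92] [ 471.25 -286.53   72.78] [ 0.15 -0.34 -0.03] [ 0.71  0.68  0.16  2.06 -1.26  0.79  2.02] 27.4583
10.206882028624607 58.388017416000366 [ 6.32 -0.29  8.73] [ 472.68 -286.64   73.9 ] 28.1417
```

```bash
python3 - <<'E'
from h import *
np.set_printoptions(precision=2,suppress=True,linewidth=200)
R=fr(58,-20);off=np.array(read_state()["eef_pos"])-barpos(0)
np.save("off.npy",off)
lift([.06,.12,.2],off,R,50)
print(read_state()["qpos"])
P=cloud(camera("scene"));x,y,z=np.moveaxis(P,-1,0);m=(x>510)&(x<650)&(y>-400)&(y<-210)&(z>112)&(z<200)
p=np.polyfit(x[m],z[m],1);print("lid angle",np.arctan(-p[0]),m.sum())
E
```

```text
0.06 [ 473.3 -286.6   86.9] [ 0.7 -0.6 -3.7] 10.1 28.62
0.12 [ 474.9 -286.6  100.3] [ 0.6 -0.7 -2.1] 10.1 29.04
0.2 [ 478.1 -286.6  117.5] [-1.2 -0.6 -3.3] 10.0 29.54
[ 0.67  0.6   0.2   2.04 -1.17  0.83  1.9 ]
lid angle 0.19880165324347235 1092
```

The lid is following: 0.199 measured against 0.20 commanded, with only a small force. I'll continue the lift.

```bash
cat >> h.py <<'E'
def lidang():
    for n in("scene","top"):
        c=camera(n);P=cloud(c);x,y,z=np.moveaxis(P,-1,0)
        hsv=cv2.cvtColor(c["image"],cv2.COLOR_BGR2HSV)
        m=(x>560)&(x<662)&(y>-405)&(y<-200)&(z>116)&(z<320)&(hsv[...,1]>50)&(hsv[...,0]<30)
        Q=P[m][:,[0,2]]
        if len(Q)<30: print(n,len(Q));continue
        a=None
        for _ in range(4):
            o=Q.mean(0);v=np.linalg.svd(Q-o)[2] if len(Q)<500 else np.linalg.svd(np.cov((Q-o).T))[2]
            r=abs((Q-o)@v[1]);Q=Q[r<max(4,1.5*np.median(r))]
        print(n,len(Q),"lid angle deg",np.degrees(np.arctan2(abs(v[0,1]),abs(v[0,0]))),"off",np.median(r))
E
python3 - <<'E'
from h import *
np.set_printoptions(precision=2,suppress=True,linewidth=200)
R=fr(58,-20);off=np.load("off.npy")
lift([.3,.4,.5,.6,.7,.8,.9,.98,1.047],off,R,70)
s=read_state();print(s["qpos"],s["gripper_force"]);lidang()
c=camera("top");s=camera("scene");cv2.imwrite("pics/p7.png",np.hstack([c["image"][150:400,130:530],s["image"][100:350,150:550]]))
E
```

```text
0.3 [ 483.9 -286.6  138.3] [-1.2  0.4 -3.2] 10.1 30.06
0.4 [ 491.9 -286.5  158.7] [-2.8  1.6 -2.2] 10.4 30.52
0.5 [ 502.  -286.5  178.5] [-3.6  1.   0.1] 10.2 30.99
0.6 [ 513.8 -286.4  196.8] [-5.   2.2  0.2] 10.0 31.46
0.7 [ 527.3 -286.3  213.7] [-5.2  2.3  1.9] 10.0 31.93
0.8 [ 542.4 -286.2  229.3] [-6.4  3.8  3.8] 10.4 32.39
0.9 [ 559.2 -286.2  243.4] [-5.9  5.7  4.4] 10.0 32.86
0.98 [ 573.8 -286.1  253.5] [-6.9  4.7  6.4] 10.0 33.26
1.05 [ 586.6 -286.   261.1] [-5.7  5.5  7.2] 9.9 33.62
[ 0.47  0.48  0.29  1.76 -0.96  0.99  1.4 ] 59.80066537857056
scene 700 lid angle deg 60.33516683916941 off 0.6266404287663722
top 544 lid angle deg 59.23487786374508 off 0.5801480735789317
```

View pics/p7.png

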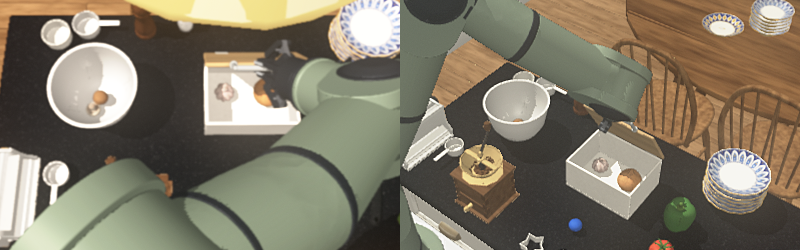

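The lid stands at about 60° (60.3 and 59.2 in the two views) with the grip firm. Both mushrooms are in the bowl, at crop (97,103), and everything else is where it stood. I'll hand in now.

```bash
python3 - <<'E'
from h import *
wait(0.5);s=read_state();print(s["eef_pos"],s["ft_force"],s["finger_gap"],s["time"]);print(finish_job())
E
```

```text
[ 586.30558499 -286.02066131  260.99805757] [-5.77277515  5.84410129  6.94578395] 10.529496445329418 34.3167
the job is handed in; nothing more can be done
None
```

Both mushrooms are in the mixing bowl, and the arm is holding the lid by its handle at about 60° (60.3° and 59.2° in two camera views); I handed the job in at about 34 s.

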